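# Load a filter cassette into its bolt clamp

### The arm

A 6-joint arm with a two-finger parallel gripper is mounted at the origin on the work surface; the furniture and walls round the work are solid. World frame = base frame: x ahead of the robot, y to its left, z up, the work surface at z = 0. Lengths are in m, angles in degrees, forces in N, time in s.
With the tool pointing down it reaches from about 0.4 to 0.825 m from the base axis. Payload 7 kg.
Tool frame: the origin (TCP) lies midway between the tips of the shut fingers; the grasp point (between the pads) lies 19 mm behind it (ctrl.hold_point_z is the distance from the TCP to the grasp point, in m); z points along the fingers, y is the line along which they close (so a half turn about z gives the same grasp; the last joint's range is limited). The gripper opens to 88 mm and grips with 3 to 60 N. Pads are 19 mm wide; open, the fingers measure 130 mm over their backs; the gripper's body (78 mm by 193 mm) begins 47 mm behind the grasp point.
Start: joints at [-60.327, 20.546, 0.682, 0, -70.136, -16.507], TCP at [0.154, -0.657, 0.227] pointing down, gripper open.
Joint ranges: [-176.03, 176.03], [-82.01, 121.73], [-58.28, 71.71], [-173.87, 95.51], [-174.79, -0.11], [-173.66, 173.66]. Speed limits (degrees/s): [136.94, 136.94, 172.46, 180, 180, 180].

### API

Orientations are given as [roll, pitch, yaw] about the fixed x, y, z axes, in that order (R = Rz(yaw) Ry(pitch) Rx(roll)).
In Python, from plant import ctrl gives the robot as it stands.
- The arm moves only by the tool apply_moves, never from a script. Its argument "deltas" is a list of rows, each an object with "fingers": the finger opening in mm, from 0 to 87.6; "delta_pos": the shift along the tool's x, y, z in mm, a list of three; "angular": the turn, a rotation vector about the tool's x, y, z in degrees, a list of three. A call has 1 to 10 rows; each row is the pose to reach, as a shift and turn from the pose commanded when the call began, along the tool's axes at that moment; what a row does not reach only later rows make up. A row lasts 1/10 s, in which the tool goes at most 50 mm and 8.59 degrees, less where a joint would pass 70% of its speed; a pose out of reach is approached as far as the arm can. A call with a gripper value outside its range is refused whole. The fingers move at their own pace and stop on an object; the grip force is fixed at half the most. Time passes only in rows, so rows that repeat a pose let the fingers close. It gives the time, the measured TCP pose, the force, the opening and the grip force at its end, in the units of the state.
- ctrl.get_obs(): the state, without advancing time (a new reading comes with each control period).
- ctrl.snapshot(name): name is "scene" or "top" or "wrist"; returns the picture (420x560x3 uint8, red, green, blue); there is no depth.
- ctrl.camera_params(name): a dict with "fx", "fy", "cx", "cy" (pixels), "cam_to_world" (4x4, takes a point from camera to world coordinates); the wrist camera has in their place "mount" (4x4, takes a point from camera to tool coordinates, whose origin is the TCP and whose axes are the flange's). Camera axes: x right, y up, looking along -z (the intrinsics and any distortion apply to the point x, -y, -z); pixel columns grow to the right and rows downward; lengths in m; the calibration is good to about 2 mm. A picture is of the moment at which its call begins: read the wrist's pose just before it. camera_params takes no time and is no camera call.
- ctrl.close_job(): hands the job in; it is judged then, once.
The state is a dict: "clock": time; "joint_pos": joint angles; "qvel": joint speeds; "tau": joint torques, N m; "tool_pos": TCP position; "orientation": TCP orientation; "force": force on the tool from outside, world axes, zero at the start; "moment": the same for the moment, N m; "opening": finger opening in m; "gripper_force": force on a finger pad.
Only numpy, scipy, OpenCV 4.12 (cv2) and the standard library are available. Lean on these libraries where they do the work, as an engineer would, in place of code of your own. Each camera call takes 0.05 s, during which the arm holds its last target. There are 200 camera calls.

### The job

Lay the white filter cassette flat on the open bed of the aluminium clamp, slide it along the centre line under the top plate until it is fully home against the back stop, and let go of it. Then turn the three black bolt knobs clockwise, each to its end stop: the single one at the back first, after it the two beside the mouth. Do not disturb the beaker, the flask and the roll of tape.

Things in the scene. Friction and masses are not known exactly. Their poses are not given: they have to be found in the camera images.
- clamp: Fixed aluminium clamp, 220 x 140 mm, 68 high without its knobs. Origin: centre of its underside, on the bench; x is the way the cassette slides in, z up, y to the left of one looking along x. In its frame, mm: bed top z = 8; open bare bed x -110 to -20; top plate x -20 to 110, y -70 to 70, z 58 to 68, knobs above it to z 96; posts at x = -11 and 100, y = +-60.
- mouth (a point): Centre of the clamp's mouth, under the front edge of the top plate (x = -20, y = 0, z = 26 mm in the clamp's frame, the height of the cassette's centre on the bed); axes as the clamp's. From here the cassette runs between two cheeks 65 mm apart, 22 high above the bed, whose ends flare out at the mouth. Toes under the plate clear it by 2 mm or more while the bolts are slack.
- stop (a point): Centre of the back stop's face (x = 98, y = 0, z = 26 mm in the clamp's frame). Home, the cassette's leading end touches here, its centre being 65 mm short of it, and its rear end stands only 12 mm out of the mouth: fingers at its sides cannot bring it home, so push on the rear end.
- cassette_mid (a point): Centre (18 mm above its underside) of the loose white plastic cassette: a flat block 130 mm long (its x), 60 wide (y) and 36 high (z), ends alike, upright corners rounded with 8 mm radius, about 0.35 kg. It lies flat on the bench. Either end may go first. Pushed well off-centre it may skew and bind at the mouth.
- bolt_back_knob (a point): Knob of the single bolt at the back of the clamp, at x = 84, y = 0 mm in the clamp's frame: a black plastic hexagon, 42 mm across flats, 48 across corners, 26 high (z 70 to 96 mm there). The point is its centre, on its upright turning axis, and turns with it: x is square to one pair of flats, with a pair every 60 degrees.
- bolt_left_knob (a point): Knob of the bolt left of the mouth, at x = 17, y = 43 mm in the clamp's frame: a black plastic hexagon, 42 mm across flats, 48 across corners, 26 high (z 70 to 96 mm there). The point is its centre, on its upright turning axis, and turns with it: x is square to one pair of flats, with a pair every 60 degrees.
- bolt_right_knob (a point): Knob of the bolt right of the mouth, at x = 17, y = -43 mm in the clamp's frame: a black plastic hexagon, 42 mm across flats, 48 across corners, 26 high (z 70 to 96 mm there). The point is its centre, on its upright turning axis, and turns with it: x is square to one pair of flats, with a pair every 60 degrees.
- bolt_back (a joint): Back bolt: turning angle of the back bolt, in rad. It grows clockwise seen from above; 2.2 is the hard end stop (tight), 0 fully slack; it starts between 0.4 and 1.2 and stays where it is left (friction about 0.12 N m, no spring). The knob turns on the spot and does not rise or sink.
- bolt_left (a joint): Left bolt: turning angle of the left bolt, in rad. It grows clockwise seen from above; 2.2 is the hard end stop (tight), 0 fully slack; it starts between 0.4 and 1.2 and stays where it is left (friction about 0.12 N m, no spring). The knob turns on the spot and does not rise or sink.
- bolt_right (a joint): Right bolt: turning angle of the right bolt, in rad. It grows clockwise seen from above; 2.2 is the hard end stop (tight), 0 fully slack; it starts between 0.4 and 1.2 and stays where it is left (friction about 0.12 N m, no spring). The knob turns on the spot and does not rise or sink.
- tape_roll: Bystander: roll of label tape, 55 mm across, 19 high; origin under its centre.
- beaker: Bystander: glass beaker, 57 mm across, 71 high; origin under its centre.
- flask: Bystander: stoppered volumetric flask, 65 mm across, 182 high; origin under its centre.
- cassette: The same cassette, with its origin under its centre, on its underside; axes as above.
Not all that is in view belongs to the job. There is more than one size of the cassette; the job needs the largest.

How it is judged:
By the outcome, as a careful person would: the job done as asked, in the order asked, and still so for the second after the job is handed in, with the robot touching nothing.
It also fails if it takes over 72 s, if anything falls off the work surface, if the arm or the gripper's body presses on something with over 40 N, if the wrist force passes 120 N, or if a joint passes its speed limit or range.

## Working session

There is one attempt and no reset: what is moved stays moved. The work goes in short steps, Python scripts to look and compute and a tool call to move; the robot and the scene stay as the last step left them, time stands still between calls to the robot, and variables do not carry over. Pictures are saved under pics/ and viewed, at most 12 in all, crops included, and the job is handed in when it is done.

Besides the shell and the picture viewer there is one more tool, called by a JSON object that holds its "name" and its "arguments", one argument or row to a line. apply_moves: Moves the arm, as the interface text tells. Its arguments: {"type":"object","properties":{"deltas":{"type":"array"}},"required":["deltas"]}

```bash
mkdir -p pics; ls; cat > h.py <<'E'
import numpy as np, cv2
from scipy.spatial.transform import Rotation as R
from plant import ctrl
def save(n,f): cv2.imwrite(f,cv2.cvtColor(ctrl.snapshot(n),cv2.COLOR_RGB2BGR))
def tool(o=None):
    o=o or ctrl.get_obs(); T=np.eye(4); T[:3,:3]=R.from_euler('xyz',o['orientation'],degrees=True).as_matrix(); T[:3,3]=o['tool_pos']; return T
def cam(n,T=None):
    p=ctrl.camera_params(n); M=p['cam_to_world'] if 'cam_to_world' in p else T@np.array(p['mount']); return p,np.array(M)
def px(n,uv,z,T=None):
    p,M=cam(n,T); K=np.array([[p['fx'],0,p['cx']],[0,p['fy'],p['cy']],[0,0,1]])
    d=p.get('dist',p.get('distortion')); 
    q=cv2.undistortPoints(np.array(uv,float).reshape(-1,1,2),K,None if d is None else np.array(d,float)).reshape(-1,2)
    D=np.c_[q[:,0],-q[:,1],-np.ones(len(q))]@M[:3,:3].T; c=M[:3,3]
    return c+D*((np.asarray(z)-c[2])/D[:,2])[:,None]
E
python3 - <<'E'
from h import *
print(ctrl.get_obs());print(ctrl.hold_point_z)
for n in("scene","top","wrist"):print(n,ctrl.camera_params(n))
a=ctrl.snapshot("scene");b=ctrl.snapshot("top")
cv2.imwrite('pics/s0.png',a[...,::-1]);cv2.imwrite('pics/t0.png',cv2.resize(b[...,::-1],(800,600),interpolation=cv2.INTER_CUBIC))
E
```

```text
pics
{'clock': 0.0, 'joint_pos': array([-6.03285490e+01,  2.05897581e+01,  6.34061966e-01, -1.90436712e-02,
       -7.01368655e+01, -1.65071455e+01]), 'qvel': array([-0.07372208,  0.09931276, -0.00211635, -0.04148291,  0.05644546,
        0.03492269]), 'tau': array([ 1.02368849e-03, -5.82727182e+01,  2.93052775e+01,  6.99730530e+00,
        6.86197905e-03, -2.02287520e-04]), 'tool_pos': array([ 0.1535844 , -0.65678995,  0.2256472 ]), 'orientation': array([ 1.79906166e+02, -9.13781103e-03, -1.66842172e+02]), 'force': array([0.82564298, 0.14694111, 0.40522761]), 'moment': array([0.00097706, 0.0390876 , 0.00708814]), 'gripper_force': 0.0, 'opening': 0.08781336576234226}
0.0188
scene {'fx': 435.5492317117653, 'fy': 435.5492317117653, 'cx': 286.5052865863364, 'cy': 211.4702244345727, 'cam_to_world': array([[ 0.54330743,  0.56279535, -0.62295942, -0.18620478],
       [-0.83952367,  0.36056182, -0.4064421 , -0.64189709],
       [-0.00412834,  0.74381219,  0.66837593,  0.70885157],
       [ 0.        ,  0.        ,  0.        ,  1.        ]])}
top {'fx': 544.58031427629, 'fy': 544.58031427629, 'cx': 283.41834774286923, 'cy': 209.39162198049118, 'cam_to_world': array([[ 0.02014845,  0.99105281, -0.13194076,  0.21437341],
       [-0.99959643,  0.01732495, -0.02251294, -0.28072425],
       [-0.02002564,  0.13234112,  0.99100192,  1.31973857],
       [ 0.        ,  0.        ,  0.        ,  1.        ]])}
wrist {'fx': 308.1707809654825, 'fy': 308.1707809654825, 'cx': 274.88106587821557, 'cy': 213.86626785915072, 'mount': array([[-1.11327931e-03,  9.69296679e-01,  2.45891660e-01,
         6.59720924e-02],
       [ 9.99999155e-01,  9.14109722e-04,  9.24125887e-04,
        -8.83223019e-04],
       [ 6.70980196e-04,  2.45892482e-01, -9.69296878e-01,
        -1.59553279e-01],
       [ 0.00000000e+00,  0.00000000e+00,  0.00000000e+00,
         1.00000000e+00]])}
```

View pics/t0.png

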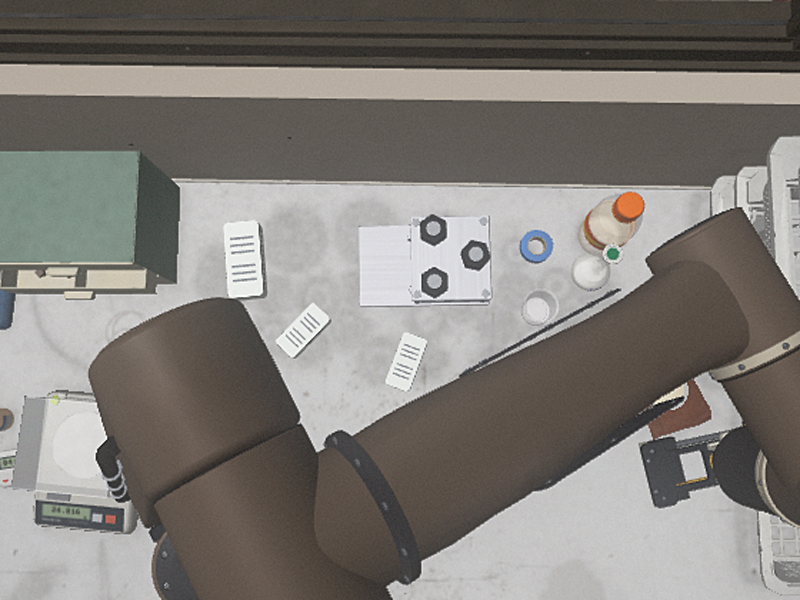

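View pics/s0.png

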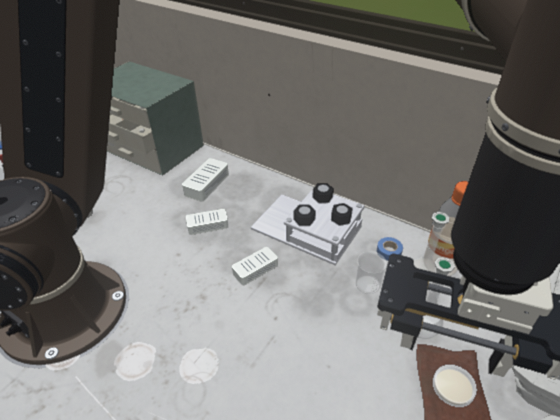

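The top view (800x600) shows three white cassettes: A (243,260), B (303,330) and C (406,362). A looks the largest. The clamp's bed runs from (360,265) to (410,265), with the mouth facing left and the knobs at (433,229), (434,282) and (475,255). I'll enlarge and measure.

```bash
python3 - <<'E'
from h import *
b=ctrl.snapshot("top")[...,::-1]
cv2.imwrite('pics/t1.png',cv2.resize(b[140:280,150:350],(800,560),interpolation=cv2.INTER_CUBIC))
E
```

```text
(no output)
```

View pics/t1.png

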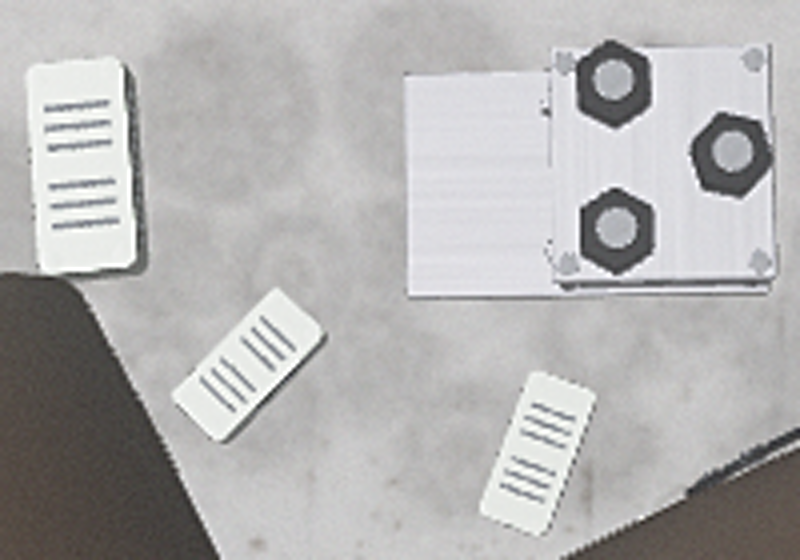

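```bash
python3 - <<'E'
from h import *
def P(l,z): return px("top",np.array(l)/4.+[150,140]-[.375,.375],z)
np.set_printoptions(precision=4,suppress=True)
def rect(n,l):
    r=P(l,.036);print(n,r[:,:2].mean(0),[round(np.linalg.norm(r[i]-r[(i+1)%4]),4) for i in range(4)]);return r
r=rect('A mids(top,right,bot,left)',[(75,60),(129,163),(88,271),(34,168)])
d=r[2]-r[0];print('len,wid,yaw',np.linalg.norm(d),np.linalg.norm(r[1]-r[3]),np.degrees(np.arctan2(d[1],d[0])))
for l in([(277,288),(326,335),(222,442),(174,396)],[(538,372),(596,398),(544,535),(480,512)]):rect('other',l)
print('plate',P([(553,46),(772,44),(777,277),(552,282)],.068))
print('bed',P([(406,72),(408,297)],.008))
k=P([(614,84),(617,230),(732,154)],.096);print('knobs L,R,B',k)
# fit clamp
src=np.array([[17,43],[17,-43],[84,0]])/1e3;
pts=[(17,43),(17,-43),(84,0),(-20,70),(110,70),(110,-70),(-20,-70),(-110,70),(-110,-70)]
W=np.r_[k,P([(553,46),(772,44),(777,277),(552,282)],.068),P([(406,72),(408,297)],.008)][:,:2];S=np.array(pts)/1e3
a=S-S.mean(0);b=W-W.mean(0);U,s,V=np.linalg.svd(a.T@b);Rm=(U@V).T
t=W.mean(0)-Rm@S.mean(0);print('clamp',t,np.degrees(np.arctan2(Rm[1,0],Rm[0,0])));print((S@Rm.T+t-W)*1e3)
for n,l in(('L',[(613,40),(652,62),(652,108),(614,128),(577,106),(577,60)]),('R',[(617,187),(655,207),(655,250),(617,273),(580,250),(580,210)]),('B',[(709,112),(757,115),(772,155),(738,198),(693,150)])):
    q=P(l,.096)[:,:2];c=k['LRB'.index(n),:2];v=q-c;print(n,np.degrees(np.arctan2(v[:,1],v[:,0]))%60,np.linalg.norm(v,axis=1))
print('bystanders 800px', px("top",np.array([(538,246),(540,307),(591,272),(612,254)])*.7,[.019,.071,.03,.182]))
E
```

```text
A mids(top,right,bot,left) [0.4496 0.0227] [np.float64(0.0722), np.float64(0.0694), np.float64(0.0714), np.float64(0.0702)]
len,wid,yaw 0.1294714407296527 0.0573728354587764 -173.78346247888513
other [ 0.3309 -0.0834] [np.float64(0.0409), np.float64(0.0878), np.float64(0.0398), np.float64(0.0881)]
other [ 0.2815 -0.2562] [np.float64(0.0376), np.float64(0.086), np.float64(0.0399), np.float64(0.0891)]
plate [[ 0.5195 -0.26    0.068 ]
 [ 0.5226 -0.3885  0.068 ]
 [ 0.3847 -0.3922  0.068 ]
 [ 0.3795 -0.2621  0.068 ]]
bed [[ 0.5163 -0.1687  0.008 ]
 [ 0.3767 -0.1739  0.008 ]]
knobs L,R,B [[ 0.4909 -0.2958  0.096 ]
 [ 0.4062 -0.2989  0.096 ]
 [ 0.4512 -0.3637  0.096 ]]
clamp [ 0.4495 -0.2806] -88.34628178072244
[[ 2.0618 -0.5514]
 [ 0.7607 -0.0285]
 [ 0.7134 -0.897 ]
 [-0.6021  1.3533]
 [-0.0146 -0.0669]
 [-1.9923 -0.4208]
 [-0.547  -0.5965]
 [-0.0464  0.0586]
 [-0.3335  1.1491]]
L [ 2.1548  1.4945 58.0598  0.8804  2.1681 57.3597] [0.0258 0.0253 0.0259 0.0257 0.0248 0.0255]
R [ 0.87    2.4471  2.8994  0.87   59.6422  2.2596] [0.0248 0.0254 0.0244 0.0247 0.0239 0.024 ]
B [28.8431 28.4132 29.4753  8.1054 24.9664] [0.0276 0.0269 0.0228 0.0256 0.0223]
bystanders 800px [[ 0.4824 -0.4752  0.019 ]
 [ 0.3716 -0.4704  0.071 ]
 [ 0.4373 -0.5618  0.03  ]
 [ 0.4385 -0.5599  0.182 ]]
```

```bash
python3 - <<'E'
from h import *
np.set_printoptions(precision=3,suppress=True)
print(px("top",np.array([(180,183),(178,288),(165,292),(137,150),(142,262),(147,283)])*.7,0.)) 
for z in(.1,.15,.2,.25):print(z,px("top",np.array([(137,150),(136,262)])*.7,z)[:,:2].ravel(), px("scene",np.array([(193,86),(152,108)]),z)[:,:2].ravel())
print(px("scene",np.array([(203,143),(160,169)]),0.))
E
```

```text
[[0.589 0.149 0.   ]
 [0.403 0.141 0.   ]
 [0.395 0.163 0.   ]
 [0.648 0.229 0.   ]
 [0.447 0.207 0.   ]
 [0.41  0.196 0.   ]]
0.1 [0.615 0.19  0.429 0.179] [0.712 0.286 0.545 0.291]
0.15 [0.599 0.171 0.42  0.161] [0.638 0.21  0.485 0.214]
0.2 [0.582 0.151 0.412 0.142] [0.564 0.133 0.425 0.138]
0.25 [0.566 0.132 0.403 0.123] [0.491 0.057 0.365 0.061]
[[0.596 0.161 0.   ]
 [0.434 0.175 0.   ]]
```

```bash
cat >> h.py <<'E'
C=np.array([.4495,-.2806]); CY=-88.35
def cl(x,y,z):
    a=np.radians(CY); return np.array([C[0]+(x*np.cos(a)-y*np.sin(a))/1e3,C[1]+(x*np.sin(a)+y*np.cos(a))/1e3,z/1e3])
def go(pos,yaw,lean=0,T=None):
    "delta (mm, deg) from pose T to pos; lean: tips tilt toward tool x"
    T=tool() if T is None else T
    G=R.from_euler('xyz',[180,0,yaw],degrees=True)*R.from_euler('y',lean,degrees=True)
    d=T[:3,:3].T@(np.array(pos)-T[:3,3])*1e3
    w=(R.from_matrix(T[:3,:3]).inv()*G).as_rotvec(degrees=True)
    print('pos',d.round(1),'ang',w.round(1)); return d,w
E
python3 -c "
from h import *
go([.46,.023,.24],-173.8)"
```

```text
pos [-453.1  592.3  -13.5] ang [ 0.1 -0.   7. ]
```

{"name": "apply_moves", "arguments": {
  "deltas": [
    {"fingers": 87,"delta_pos": [-30,40,-40],"angular": [0,0,0]},
    {"fingers": 87,"delta_pos": [-453,592,-14],"angular": [0,0,7]},
    {"fingers": 87,"delta_pos": [-453,592,-14],"angular": [0,0,7]},
    {"fingers": 87,"delta_pos": [-453,592,-14],"angular": [0,0,7]},
    {"fingers": 87,"delta_pos": [-453,592,-14],"angular": [0,0,7]},
    {"fingers": 87,"delta_pos": [-453,592,-14],"angular": [0,0,7]},
    {"fingers": 87,"delta_pos": [-453,592,-14],"angular": [0,0,7]},
    {"fingers": 87,"delta_pos": [-453,592,-14],"angular": [0,0,7]},
    {"fingers": 87,"delta_pos": [-453,592,-14],"angular": [0,0,7]},
    {"fingers": 87,"delta_pos": [-453,592,-14],"angular": [0,0,7]}
  ]
}}

```text
clock: 1.15
tool_pos: [0.3546, -0.2096, 0.247]
orientation: [-180.0, 0.1, -173.8]
force: [1.9, 0.7, 0.5]
opening: 0.0872
gripper_force: 0.0
```

```bash
python3 -c "
from h import *
o=ctrl.get_obs();print(o['clock'],o['tool_pos'],o['orientation'],o['qvel'])
go([.46,.023,.24],-173.8)"
```

```text
1.15 [ 0.35461338 -0.20956045  0.24699706] [-1.79996410e+02  5.17729058e-02 -1.73847153e+02] [ 73.95988438  -8.38139379  -8.65631645   0.22190327   0.61133822
 -73.34616214]
pos [-129.7  219.9    7.1] ang [-0.   0.1 -0. ]
```

{"name": "apply_moves", "arguments": {
  "deltas": [
    {"fingers": 87,"delta_pos": [-120,200,7],"angular": [0,0,0]},
    {"fingers": 87,"delta_pos": [-120,200,7],"angular": [0,0,0]},
    {"fingers": 87,"delta_pos": [-120,200,7],"angular": [0,0,0]},
    {"fingers": 87,"delta_pos": [-120,200,7],"angular": [0,0,0]},
    {"fingers": 87,"delta_pos": [-120,200,7],"angular": [0,0,0]},
    {"fingers": 87,"delta_pos": [-120,200,7],"angular": [0,0,0]},
    {"fingers": 87,"delta_pos": [-120,200,7],"angular": [0,0,0]},
    {"fingers": 87,"delta_pos": [-120,200,7],"angular": [0,0,0]}
  ]
}}

```text
clock: 1.95
tool_pos: [0.4518, -0.0002, 0.2397]
orientation: [-180.0, -0.0, -173.8]
force: [0.5, -0.7, 0.1]
opening: 0.087
gripper_force: 0.0
```

```bash
python3 - <<'E'
from h import *
T=tool();print(T[:3,3],abs(ctrl.get_obs()['qvel']).max())
a=ctrl.snapshot("wrist");cv2.imwrite('pics/w1.png',cv2.resize(a[...,::-1],(800,600)));np.save('T1.npy',T)
t=ctrl.snapshot("top");cv2.imwrite('pics/unused.png',t[...,::-1])
E
```

```text
[ 4.51812966e-01 -2.23991155e-04  2.39676428e-01] 0.874996638485661
```

View pics/w1.png

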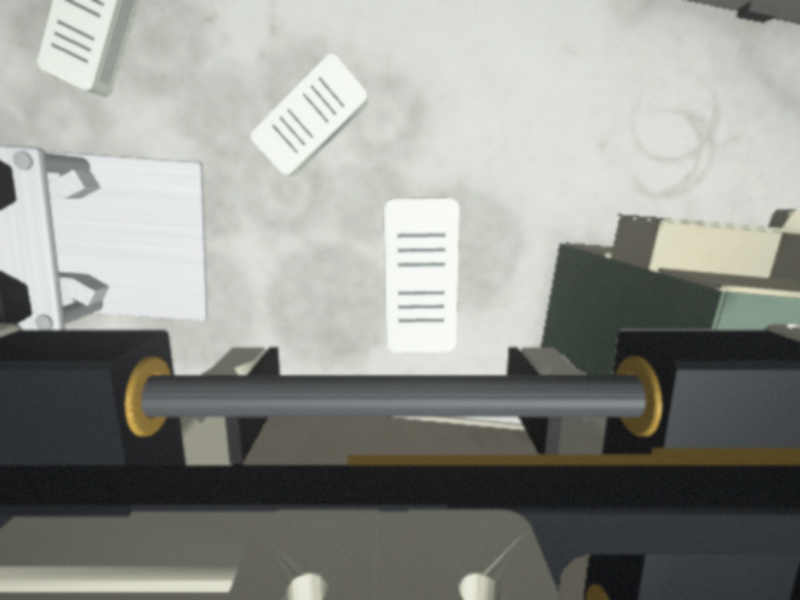

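The wrist view shows the large cassette with its top face at x 386–458, y 199–352, nearly aligned with the tool. The clamp's bed end runs from (203,162) to (206,321).

```bash
python3 - <<'E'
from h import *
T=np.load('T1.npy');np.set_printoptions(precision=4,suppress=True)
r=px("wrist",np.array([(422,199),(459,275),(423,352),(387,275)])*.7,.036,T);print(r,r.mean(0))
d=r[0]-r[2];print(np.linalg.norm(d),np.linalg.norm(r[1]-r[3]),np.degrees(np.arctan2(d[1],d[0])))
b=px("wrist",np.array([(203,162),(206,321)])*.7,.008,T);print(b);d=b[1]-b[0];print(np.linalg.norm(d),np.degrees(np.arctan2(d[1],d[0]))-180, 'expected',cl(-110,-70,8),cl(-110,70,8))
go([r[:,0].mean(),r[:,1].mean(),.012],-173.8)
E
```

```text
[[ 0.3879  0.0154  0.036 ]
 [ 0.4459  0.0537  0.036 ]
 [ 0.5169  0.0321  0.036 ]
 [ 0.4523 -0.0062  0.036 ]] [0.4508 0.0237 0.036 ]
0.13008986396652328 0.06022124638308205 -172.58959960025084
[[ 0.3774 -0.171   0.008 ]
 [ 0.5181 -0.1681  0.008 ]]
0.14071612961217933 -178.82644449388718 expected [ 0.3764 -0.1727  0.008 ] [ 0.5163 -0.1686  0.008 ]
pos [ -1.4  24.3 227.9] ang [ 0.   0.  -0.1]
```

{"name": "apply_moves", "arguments": {
  "deltas": [
    {"fingers": 87,"delta_pos": [-1,24,0],"angular": [0,0,-0.4]},
    {"fingers": 87,"delta_pos": [-1,24,45],"angular": [0,0,-0.4]},
    {"fingers": 87,"delta_pos": [-1,24,90],"angular": [0,0,-0.4]},
    {"fingers": 87,"delta_pos": [-1,24,135],"angular": [0,0,-0.4]},
    {"fingers": 87,"delta_pos": [-1,24,180],"angular": [0,0,-0.4]},
    {"fingers": 87,"delta_pos": [-1,24,215],"angular": [0,0,-0.4]},
    {"fingers": 87,"delta_pos": [-1,24,230],"angular": [0,0,-0.4]},
    {"fingers": 87,"delta_pos": [-1,24,232],"angular": [0,0,-0.4]},
    {"fingers": 60,"delta_pos": [-1,24,232],"angular": [0,0,-0.4]},
    {"fingers": 40,"delta_pos": [-1,24,232],"angular": [0,0,-0.4]}
  ]
}}

```text
clock: 3.05
tool_pos: [0.4516, 0.0243, 0.009]
orientation: [180.0, 0.1, -173.5]
force: [-0.3, 0.1, 0.1]
opening: 0.0762
gripper_force: 0.0
```

{"name": "apply_moves", "arguments": {
  "deltas": [
    {"fingers": 40,"delta_pos": [0,0,0],"angular": [0,0,0]},
    {"fingers": 40,"delta_pos": [0,0,0],"angular": [0,0,0]},
    {"fingers": 40,"delta_pos": [0,0,0],"angular": [0,0,0]},
    {"fingers": 40,"delta_pos": [0,0,0],"angular": [0,0,0]},
    {"fingers": 40,"delta_pos": [0,0,-25],"angular": [0,0,0]},
    {"fingers": 40,"delta_pos": [0,0,-60],"angular": [0,0,0]},
    {"fingers": 40,"delta_pos": [0,0,-60],"angular": [0,0,0]}
  ]
}}

```text
clock: 3.75
tool_pos: [0.4532, 0.0254, 0.0716]
orientation: [179.9, 0.4, -173.4]
force: [1.6, 1.0, -2.9]
opening: 0.06
gripper_force: 30.0
```

```bash
sed -i 's/CY=-88.35/CY=-88.6/' h.py; python3 -c "
from h import *
o=ctrl.get_obs();print(o)
go(cl(-120,0,60),-88.6)"
```

```text
{'clock': 3.75, 'joint_pos': array([ 2.82374551e+01,  9.24438995e+00, -3.84895436e+01,  5.85801284e-02,
       -4.18670528e+01, -1.11661350e+02]), 'qvel': array([-0.01744774,  2.91329597, -3.06000091, -1.29158   ,  5.0627701 ,
       -0.07807704]), 'tau': array([-2.55940575e-01, -3.57260728e+01,  2.09138381e+01,  5.05275607e+00,
       -1.49006031e+00, -3.02852830e-03]), 'tool_pos': array([0.45315723, 0.02536107, 0.07160892]), 'orientation': array([ 179.88933744,    0.3853651 , -173.38077865]), 'force': array([ 1.61303988,  1.00625434, -2.86414212]), 'moment': array([ 0.0947954 , -0.19616421,  0.0145191 ]), 'gripper_force': 29.99862939119339, 'opening': 0.060018417884497716}
pos [  28.1 -184.    11.1] ang [ -0.2   0.4 -84.8]
```

{"name": "apply_moves", "arguments": {
  "deltas": [
    {"fingers": 40,"delta_pos": [4,-40,8],"angular": [0,0,0]},
    {"fingers": 40,"delta_pos": [28,-80,11],"angular": [0,0,-8.5]},
    {"fingers": 40,"delta_pos": [28,-120,11],"angular": [0,0,-17]},
    {"fingers": 40,"delta_pos": [28,-150,11],"angular": [0,0,-25.5]},
    {"fingers": 40,"delta_pos": [28,-184,11],"angular": [0,0,-34]},
    {"fingers": 40,"delta_pos": [28,-184,11],"angular": [0,0,-42.5]},
    {"fingers": 40,"delta_pos": [28,-184,11],"angular": [0,0,-51]},
    {"fingers": 40,"delta_pos": [28,-184,11],"angular": [0,0,-59.5]},
    {"fingers": 40,"delta_pos": [28,-184,11],"angular": [0,0,-68]},
    {"fingers": 40,"delta_pos": [28,-184,11],"angular": [0,0,-76.5]}
  ]
}}

```text
clock: 4.75
tool_pos: [0.4433, -0.1617, 0.0563]
orientation: [180.0, 0.0, -98.6]
force: [-0.6, -0.2, -2.4]
opening: 0.0601
gripper_force: 30.0
```

{"name": "apply_moves", "arguments": {
  "deltas": [
    {"fingers": 40,"delta_pos": [0,0,0],"angular": [0,0,-8.3]},
    {"fingers": 40,"delta_pos": [0,0,0],"angular": [0,0,-8.3]},
    {"fingers": 40,"delta_pos": [0,0,0],"angular": [0,0,-8.3]},
    {"fingers": 40,"delta_pos": [0,0,0],"angular": [0,0,-8.3]},
    {"fingers": 40,"delta_pos": [0,0,0],"angular": [0,0,-8.3]}
  ]
}}

```text
clock: 5.25
tool_pos: [0.4439, -0.1617, 0.0567]
orientation: [180.0, 0.0, -90.7]
force: [0.8, 1.3, -2.1]
opening: 0.0597
gripper_force: 30.0
```

```bash
python3 - <<'E'
from h import *
o=ctrl.get_obs();print(o['clock'],o['tool_pos'],o['orientation'],o['force'],o['opening'])
T=tool();np.save('T2.npy',T);a=ctrl.snapshot("wrist");cv2.imwrite('pics/w2.png',cv2.resize(a[...,::-1],(800,600),interpolation=cv2.INTER_CUBIC))
E
```

```text
5.25 [ 0.44386048 -0.16172011  0.05674327] [ 1.79996459e+02  1.65306299e-03 -9.07168815e+01] [ 0.7928681   1.32163926 -2.10340201] 0.05965839642622541
```

View pics/w2.png

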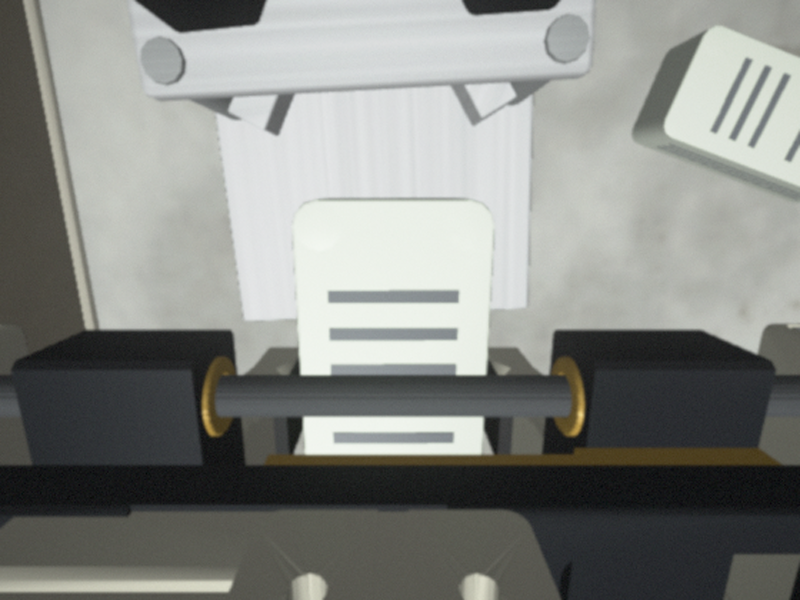

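The wrist view shows the cassette held straight, with its front edge at (300–490,199). The bed's rear corners are at (243,320) and (527,306), and the plate's post heads at (161,60) and (567,38).

```bash
python3 - <<'E'
from h import *
np.set_printoptions(precision=4,suppress=True)
T=np.load('T2.npy');f=.7
W=px("wrist",np.array([(243,320),(527,306),(161,60),(567,38)])*f,[.008,.008,.069,.069],T)[:,:2]
S=np.array([(-110,70),(-110,-70),(-11,60),(-11,-60)])/1e3
a=S-S.mean(0);b=W-W.mean(0);U,s,V=np.linalg.svd(a.T@b);Rm=(U@V).T
t=W.mean(0)-Rm@S.mean(0);print('clamp',t,np.degrees(np.arctan2(Rm[1,0],Rm[0,0])));print((S@Rm.T+t-W)*1e3)
e=px("wrist",np.array([(301,455),(296,225),(483,455),(492,225),(393,199)])*f,.084,T);print('cassette edges in tool mm');print((np.linalg.inv(T)@np.c_[e,np.ones(5)].T).T[:,:3]*1e3)
E
```

```text
clamp [ 0.4519 -0.2819] -87.92307665561863
[[ 0.2825 -0.0316]
 [-0.3063  0.1093]
 [-1.1691 -0.0044]
 [ 1.1928 -0.0734]]
cassette edges in tool mm
[[-19.0269 -31.2449 -27.2581]
 [ 57.8647 -28.7124 -27.2602]
 [-19.0921  30.4717 -27.2543]
 [ 57.8004  29.3543 -27.2566]
 [ 65.32     0.0323 -27.2586]]
```

```bash
sed -i 's/^C=.*/C=np.array([.4516,-.2817]); CY=-88.1/' h.py; python3 -c "
from h import *
go(cl(-116,0,24),-88.1);go(cl(-50,0,18),-88.1)"
```

```text
pos [ 4.  -3.9 32.8] ang [ 0.   0.  -2.6]
pos [69.9 -6.9 38.8] ang [ 0.   0.  -2.6]
```

{"name": "apply_moves", "arguments": {
  "deltas": [
    {"fingers": 40,"delta_pos": [4,-4,10],"angular": [0,0,-2.6]},
    {"fingers": 40,"delta_pos": [4,-4,25],"angular": [0,0,-2.6]},
    {"fingers": 40,"delta_pos": [4,-4,33],"angular": [0,0,-2.6]},
    {"fingers": 40,"delta_pos": [4,-4,37],"angular": [0,0,-2.6]},
    {"fingers": 40,"delta_pos": [4,-4,37],"angular": [0,0,-2.6]},
    {"fingers": 40,"delta_pos": [4,-4,37],"angular": [0,0,-2.6]}
  ]
}}

```text
clock: 5.9
tool_pos: [0.4481, -0.1658, 0.0201]
orientation: [-180.0, -0.0, -88.0]
force: [0.4, -0.5, -2.8]
opening: 0.06
gripper_force: 30.0
```

```bash
python3 - <<'E'
from h import *
o=ctrl.get_obs();print(o['clock'],o['tool_pos'],o['orientation'],o['force'],o['opening'])
go(cl(-50,0,18),-88.1)
T=tool();np.save('T3.npy',T);a=ctrl.snapshot("wrist");cv2.imwrite('pics/w3.png',cv2.resize(a[...,::-1],(800,600),interpolation=cv2.INTER_CUBIC))
E
```

```text
5.9 [ 0.4480969  -0.16577847  0.02010968] [-1.79986447e+02 -6.91969257e-03 -8.79982306e+01] [ 0.42689619 -0.49882729 -2.75549783] 0.06002361829130051
pos [66.   0.5  2.1] ang [-0.  -0.   0.1]
```

View pics/w3.png

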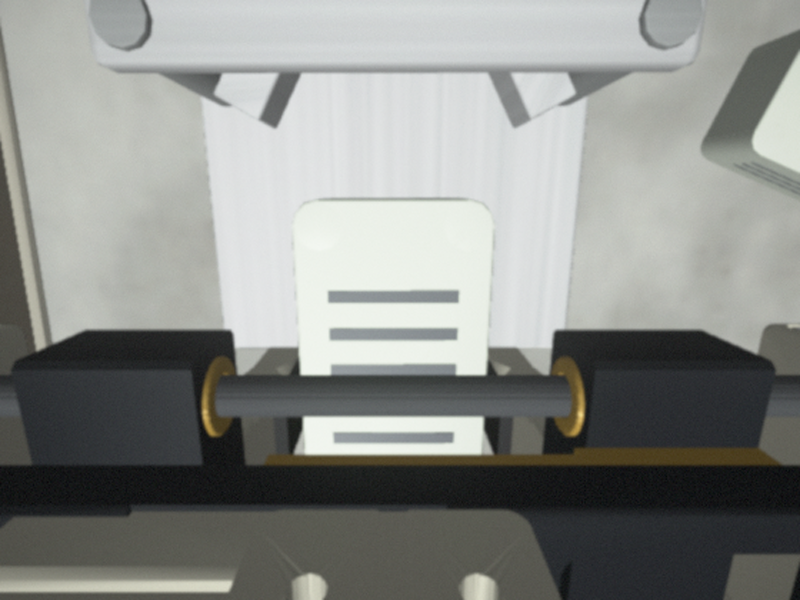

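{"name": "apply_moves", "arguments": {
  "deltas": [
    {"fingers": 40,"delta_pos": [10,0.7,1],"angular": [0,0,0]},
    {"fingers": 40,"delta_pos": [20,0.7,1.5],"angular": [0,0,0]},
    {"fingers": 40,"delta_pos": [30,0.7,1.5],"angular": [0,0,0]},
    {"fingers": 40,"delta_pos": [40,0.7,1.5],"angular": [0,0,0]},
    {"fingers": 40,"delta_pos": [50,0.7,1.5],"angular": [0,0,0]},
    {"fingers": 40,"delta_pos": [58,0.7,2],"angular": [0,0,0]},
    {"fingers": 40,"delta_pos": [62,0.7,2],"angular": [0,0,0]},
    {"fingers": 40,"delta_pos": [62,0.7,2.5],"angular": [0,0,0]}
  ]
}}

```text
clock: 6.75
tool_pos: [0.4493, -0.2284, 0.0172]
orientation: [180.0, -0.0, -88.1]
force: [-0.1, -0.2, -2.8]
opening: 0.0595
gripper_force: 30.0
```

{"name": "apply_moves", "arguments": {
  "deltas": [
    {"fingers": 87,"delta_pos": [0,0,0],"angular": [0,0,0]},
    {"fingers": 87,"delta_pos": [0,0,0],"angular": [0,0,0]},
    {"fingers": 87,"delta_pos": [0,0,-10],"angular": [0,0,0]},
    {"fingers": 87,"delta_pos": [0,0,-50],"angular": [0,0,0]},
    {"fingers": 60,"delta_pos": [-50,0,-60],"angular": [0,0,0]},
    {"fingers": 15,"delta_pos": [-95,0,-60],"angular": [0,0,0]},
    {"fingers": 15,"delta_pos": [-95,0,-50],"angular": [0,0,0]},
    {"fingers": 15,"delta_pos": [-95,0,-50],"angular": [0,0,0]}
  ]
}}

```text
clock: 7.55
tool_pos: [0.4459, -0.1315, 0.0676]
orientation: [-180.0, 0.0, -87.8]
force: [-0.1, -0.8, -0.4]
opening: 0.0608
gripper_force: 0.0
```

```bash
python3 - <<'E'
from h import *
o=ctrl.get_obs();print(o['clock'],o['tool_pos'],o['orientation'],o['force'],o['opening'])
go(cl(-145,0,26),-88.1,-12);go(cl(-145,0,26),-88.1,12)
go(cl(-42.5,0,26),-88.1,-12)
T=tool();a=ctrl.snapshot("wrist");cv2.imwrite('pics/w4.png',a[...,::-1]);np.save('T4.npy',T)
E
```

```text
7.55 [ 0.4459183  -0.13154421  0.06760319] [-1.79988762e+02  7.96071191e-03 -8.78085170e+01] [-0.12721944 -0.78147359 -0.43147466] 0.06079934422016046
pos [ 5.3 -0.7 41.6] ang [  0.  -12.    0.3]
pos [ 5.3 -0.7 41.6] ang [-0.  12.   0.3]
pos [ 1.078e+02 -1.000e-01  4.160e+01] ang [  0.  -12.    0.3]
```

View pics/w4.png

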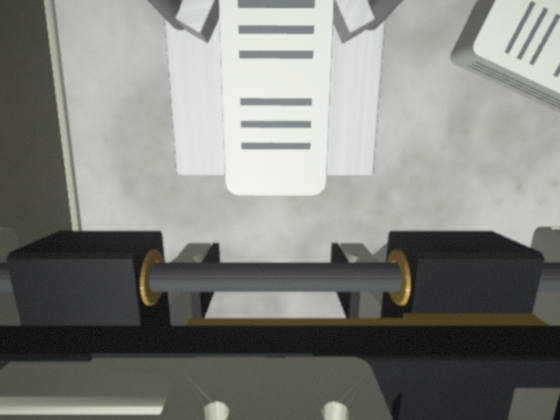

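{"name": "apply_moves", "arguments": {
  "deltas": [
    {"fingers": 15,"delta_pos": [3,-0.3,10],"angular": [0,6,0]},
    {"fingers": 15,"delta_pos": [3,-0.3,20],"angular": [0,12,0]},
    {"fingers": 15,"delta_pos": [3,-0.3,35],"angular": [0,12,0]},
    {"fingers": 15,"delta_pos": [3,-0.3,45],"angular": [0,12,0]},
    {"fingers": 15,"delta_pos": [3,-0.3,45],"angular": [0,12,0]},
    {"fingers": 15,"delta_pos": [3,-0.3,45],"angular": [0,12,0]}
  ]
}}

```text
clock: 8.2
tool_pos: [0.4466, -0.1366, 0.0226]
orientation: [180.0, -12.0, -88.1]
force: [0.1, 0.4, 0.6]
opening: 0.0155
gripper_force: 0.0
```

```bash
python3 - <<'E'
from h import *
o=ctrl.get_obs();print(o['clock'],o['tool_pos'],o['orientation'],o['force'],o['opening'])
go(cl(-125,0,23),-88.1,12);go(cl(-50,0,23),-88.1,12);go(cl(-41,0,23),-88.1,12)
E
```

```text
8.2 [ 0.44659836 -0.13664739  0.02260502] [179.9794869  -12.02187277 -88.07402267] [0.11948018 0.41451723 0.58627606] 0.015501815375794939
pos [19.8 -0.2  3.8] ang [ 0. -0.  0.]
pos [93.1 -0.2 19.4] ang [ 0. -0.  0.]
pos [101.9  -0.2  21.3] ang [ 0. -0.  0.]
```

{"name": "apply_moves", "arguments": {
  "deltas": [
    {"fingers": 15,"delta_pos": [10,-0.2,2],"angular": [0,0,0]},
    {"fingers": 15,"delta_pos": [20,-0.2,4],"angular": [0,0,0]},
    {"fingers": 15,"delta_pos": [30,-0.2,6],"angular": [0,0,0]},
    {"fingers": 15,"delta_pos": [40,-0.2,8.2],"angular": [0,0,0]},
    {"fingers": 15,"delta_pos": [50,-0.2,10.3],"angular": [0,0,0]},
    {"fingers": 15,"delta_pos": [60,-0.2,12.5],"angular": [0,0,0]},
    {"fingers": 15,"delta_pos": [70,-0.2,14.6],"angular": [0,0,0]},
    {"fingers": 15,"delta_pos": [80,-0.2,16.7],"angular": [0,0,0]},
    {"fingers": 15,"delta_pos": [90,-0.2,18.8],"angular": [0,0,0]},
    {"fingers": 15,"delta_pos": [95,-0.2,19.8],"angular": [0,0,0]}
  ]
}}

```text
clock: 9.2
tool_pos: [0.4498, -0.2338, 0.0225]
orientation: [180.0, -12.0, -88.0]
force: [-0.7, 1.7, 1.4]
opening: 0.0149
gripper_force: 1.1
```

{"name": "apply_moves", "arguments": {
  "deltas": [
    {"fingers": 15,"delta_pos": [2,0,0.4],"angular": [0,0,0]},
    {"fingers": 15,"delta_pos": [4,0,0.8],"angular": [0,0,0]},
    {"fingers": 15,"delta_pos": [6,0,1.3],"angular": [0,0,0]},
    {"fingers": 15,"delta_pos": [6,0,1.3],"angular": [0,0,0]}
  ]
}}

```text
clock: 9.6
tool_pos: [0.45, -0.2385, 0.0226]
orientation: [180.0, -12.0, -88.0]
force: [-1.0, 5.6, 1.5]
opening: 0.0148
gripper_force: 2.8
```

```bash
python3 - <<'E'
from h import *
o=ctrl.get_obs();print(o['clock'],o['tool_pos'],o['orientation'],o['force'],o['opening'])
go(cl(-41,0,23),-88.1,12)
E
```

```text
9.6 [ 0.450012   -0.23854861  0.02256107] [179.99416703 -11.97865573 -87.98201485] [-1.04719538  5.64246334  1.51442915] 0.014821804620658744
pos [ 2.2 -0.2  0. ] ang [-0.   0.   0.1]
```

{"name": "apply_moves", "arguments": {
  "deltas": [
    {"fingers": 15,"delta_pos": [1,0,0.2],"angular": [0,0,0]},
    {"fingers": 15,"delta_pos": [2,0,0.4],"angular": [0,0,0]},
    {"fingers": 15,"delta_pos": [2,0,0.4],"angular": [0,0,0]}
  ]
}}

```text
clock: 9.9
tool_pos: [0.4501, -0.239, 0.0225]
orientation: [-179.9, -11.9, -87.9]
force: [-8.4, 28.1, 11.6]
opening: 0.0151
gripper_force: 14.3
```

{"name": "apply_moves", "arguments": {
  "deltas": [
    {"fingers": 15,"delta_pos": [1,0,0.2],"angular": [0,0,0]},
    {"fingers": 15,"delta_pos": [2,0,0.4],"angular": [0,0,0]},
    {"fingers": 15,"delta_pos": [2,0,0.4],"angular": [0,0,0]}
  ]
}}

```text
clock: 10.2
tool_pos: [0.4502, -0.2393, 0.0225]
orientation: [-179.9, -11.8, -87.9]
force: [-14.2, 52.7, 23.4]
opening: 0.0148
gripper_force: 26.6
```

{"name": "apply_moves", "arguments": {
  "deltas": [
    {"fingers": 15,"delta_pos": [-6,0,-1.3],"angular": [0,0,0]},
    {"fingers": 15,"delta_pos": [-30,0,-7],"angular": [0,0,0]},
    {"fingers": 15,"delta_pos": [-40,0,-50],"angular": [0,0,0]},
    {"fingers": 30,"delta_pos": [-40,0,-100],"angular": [0,-6,0]},
    {"fingers": 60,"delta_pos": [-40,0,-150],"angular": [0,-12,0]},
    {"fingers": 87,"delta_pos": [-20,0,-190],"angular": [0,-12,0]},
    {"fingers": 87,"delta_pos": [-20,0,-190],"angular": [0,-12,0]},
    {"fingers": 87,"delta_pos": [-20,0,-190],"angular": [0,-12,0]}
  ]
}}

```text
clock: 11.0
tool_pos: [0.4486, -0.1841, 0.2056]
orientation: [-179.8, 0.0, -88.0]
force: [-0.7, 0.6, -1.0]
opening: 0.0497
gripper_force: 0.0
```

```bash
python3 - <<'E'
from h import *
o=ctrl.get_obs();print(o['clock'],o['tool_pos'],o['orientation'],o['force'],o['opening'],o['joint_pos'])
T=tool();a=ctrl.snapshot("wrist");np.save('T5.npy',T);cv2.imwrite('pics/w5.png',cv2.resize(a[...,::-1],(800,600),interpolation=cv2.INTER_CUBIC))
E
```

```text
11.0 [ 0.4486118  -0.18413247  0.20557952] [-1.79847909e+02  3.25510160e-03 -8.80426893e+01] [-0.69633187  0.60940172 -0.96543296] 0.04969478444051673 [ 9.77819079e-01  3.24912299e+00 -2.44918339e+01 -6.62409370e-03
 -6.21070306e+01  9.82578437e-01]
```

View pics/w5.png

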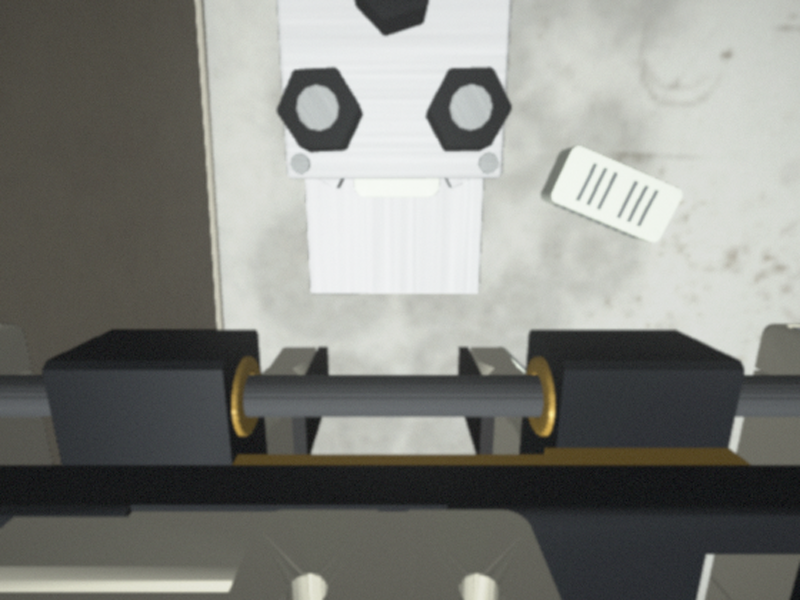

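The rear end of the cassette now shows at row 195, just outside the plate's front edge at row 178. The knobs are at L (320,108), R (470,108) and B, partly cut off, at about (392,5). The edge of the wall runs from (200,0) to (218,320).

```bash
python3 - <<'E'
from h import *
np.set_printoptions(precision=4,suppress=True)
T=np.load('T5.npy');f=.7
def CL(w): 
    a=np.radians(CY);d=(w[:,:2]-C)*1e3;return d@np.array([[np.cos(a),-np.sin(a)],[np.sin(a),np.cos(a)]])
print('rear',CL(px("wrist",np.array([(397,195)])*f,.044,T)),'plate edge',CL(px("wrist",np.array([(290,178),(500,178)])*f,.068,T)),'bed',CL(px("wrist",np.array([(310,293),(479,293)])*f,.008,T)))
print('wall',px("wrist",np.array([(200,0),(218,320)])*f,0.,T),px("top",np.array([(300,181),(700,187)])*f,0.))
for n,c,l in(('L',(17,43),[(278,110),(293,67),(333,67),(361,111),(348,150),(305,152)]),('R',(17,-43),[(427,110),(450,68),(494,66),(511,109),(487,150),(443,151)]),('B',(84,0),[(387,35),(427,18),(357,5)])):
    q=CL(px("wrist",np.array(l)*f,.096,T)); print(n,q.mean(0)); v=q-(q.mean(0) if n!='B' else c); print((np.degrees(np.arctan2(v[:,1],v[:,0]))-30)%60,np.linalg.norm(v,axis=1))
E
```

```text
rear [[-31.5127  -2.2734]] plate edge [[-20.7582  67.3593]
 [-20.7865 -68.8531]] bed [[-110.5825   69.6197]
 [-110.5115  -70.7821]]
wall [[ 0.5963 -0.3832  0.    ]
 [ 0.5988 -0.1405  0.    ]] [[ 0.5956 -0.0628  0.    ]
 [ 0.5949 -0.7579  0.    ]]
L [15.2881 41.9896]
[59.8304  2.1563  9.5833 58.8152  5.8529  7.1724] [23.6959 26.21   23.6573 23.391  26.4386 24.4314]
R [ 15.5043 -42.3782]
[ 0.4763 57.659  59.6267  0.7194 58.0576 58.003 ] [23.5599 24.1596 25.9456 23.9836 24.5615 26.1931]
B [60.8132  1.867 ]
[23.0821  8.5283 39.4476] [30.9483 28.8039 25.6605]
```

```bash
python3 -c "
from h import *
b=cl(84,0,200);print(b);go(b+[.044,.024,0],-151)"
```

```text
[ 0.45438503 -0.36565382  0.2       ]
pos [159.4 -45.3   4.1] ang [ 0.  0. 63.]
```

{"name": "apply_moves", "arguments": {
  "deltas": [
    {"fingers": 87,"delta_pos": [40,-10,0],"angular": [0,0,8]},
    {"fingers": 87,"delta_pos": [80,-20,0],"angular": [0,0,16]},
    {"fingers": 87,"delta_pos": [120,-35,0],"angular": [0,0,24]},
    {"fingers": 87,"delta_pos": [159,-45,4],"angular": [0,0,32]},
    {"fingers": 87,"delta_pos": [159,-45,4],"angular": [0,0,40]},
    {"fingers": 87,"delta_pos": [159,-45,4],"angular": [0,0,48]},
    {"fingers": 87,"delta_pos": [159,-45,4],"angular": [0,0,56]},
    {"fingers": 87,"delta_pos": [159,-45,4],"angular": [0,0,63]},
    {"fingers": 87,"delta_pos": [159,-45,4],"angular": [0,0,63]},
    {"fingers": 87,"delta_pos": [159,-45,4],"angular": [0,0,63]}
  ]
}}

```text
clock: 12.05
tool_pos: [0.4982, -0.3408, 0.199]
orientation: [179.9, -0.1, -150.8]
force: [0.2, -0.2, -0.5]
opening: 0.087
gripper_force: 0.0
```

```bash
python3 - <<'E'
from h import *
o=ctrl.get_obs();print(o['clock'],o['tool_pos'],o['orientation'],o['force'],o['opening'],o['joint_pos'])
T=tool();a=ctrl.snapshot("wrist");np.save('T6.npy',T);cv2.imwrite('pics/w6.png',cv2.resize(a[...,::-1],(800,600),interpolation=cv2.INTER_CUBIC))
E
```

```text
12.05 [ 0.49824924 -0.34080462  0.19895799] [ 1.79890012e+02 -1.07043210e-01 -1.50767542e+02] [ 0.23858542 -0.20586863 -0.53625345] 0.08701562057475408 [-1.58477790e+01  1.50738206e+01 -1.08529308e+01 -2.07405973e-03
 -6.42267157e+01 -4.49189614e+01]
```

View pics/w6.png

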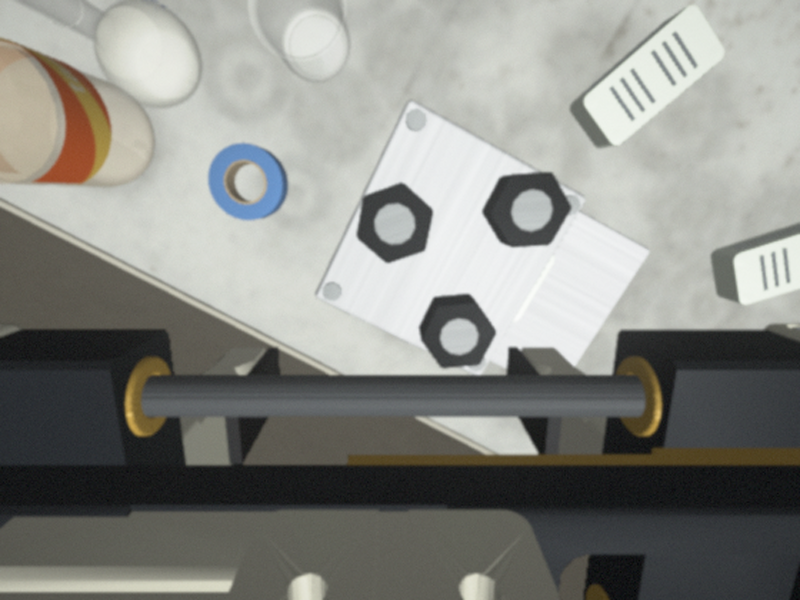

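This view shows the whole clamp: back knob at (395,223), left knob at (459,337), right knob at (532,210). The tape is at (247,181), the beaker at (316,45) and the flask at (148,50), all undisturbed.

```bash
python3 - <<'E'
from h import *
np.set_printoptions(precision=4,suppress=True)
T=np.load('T6.npy');f=.7
a=np.radians(CY);Q=np.array([[np.cos(a),-np.sin(a)],[np.sin(a),np.cos(a)]])
for n,l in(('B',[(400,183),(433,210),(427,245),(393,262),(360,238),(365,200)]),('L',[(483,296),(495,333),(474,366),(434,364),(440,296)]),('R',[(497,174),(550,172),(571,208),(544,243),(503,245),(484,210)])):
    q=px("wrist",np.array(l)*f,.096,T)[:,:2]; p=((q-C)*1e3)@Q
    (cx,cy),r=cv2.minEnclosingCircle(p.astype(np.float32)); v=p-[cx,cy]
    print(n,'world',q.mean(0),'clamp',(cx,cy),r,(np.degrees(np.arctan2(v[:,1],v[:,0]))-30)%60)
d=px("wrist",np.array([(395,223),(459,337),(532,210)])*f,.097,T);print('discs',d,((d[:,:2]-C)*1e3)@Q)
E
```

```text
B world [ 0.4543 -0.3638] clamp (82.42040252685547, 0.020743945613503456) 22.937530517578125 [21.5501 16.7596 22.767  22.9405 19.2014 20.7402]
L world [ 0.4914 -0.2938] clamp (17.63469886779785, 40.88606643676758) 26.499858856201172 [54.1282 53.4799 52.3734 54.1282 55.3271]
R world [ 0.4106 -0.3024] clamp (19.123680114746094, -43.63581085205078) 25.78861427307129 [13.0526 55.6081 54.994  56.0592 58.0913  2.2284]
discs [[ 0.4544 -0.3647  0.097 ]
 [ 0.4961 -0.2956  0.097 ]
 [ 0.4091 -0.2988  0.097 ]] [[ 83.0338   0.0673]
 [ 15.3454  44.006 ]
 [ 15.6586 -43.0258]]
```

```bash
python3 -c "
from h import *
go(cl(83.6,0,110),-157.1);go(cl(83.6,0,74),-157.1)"
```

```text
pos [50.2  0.1 89.4] ang [ 0.1 -0.1  6.3]
pos [ 50.1   0.  125.4] ang [ 0.1 -0.1  6.3]
```

{"name": "apply_moves", "arguments": {
  "deltas": [
    {"fingers": 56,"delta_pos": [30,0,0],"angular": [0,0,6.3]},
    {"fingers": 56,"delta_pos": [50,0,30],"angular": [0,0,6.3]},
    {"fingers": 56,"delta_pos": [50,0,65],"angular": [0,0,6.3]},
    {"fingers": 56,"delta_pos": [50,0,85],"angular": [0,0,6.3]},
    {"fingers": 56,"delta_pos": [50,0,88],"angular": [0,0,6.3]},
    {"fingers": 56,"delta_pos": [50,0,110],"angular": [0,0,6.3]},
    {"fingers": 56,"delta_pos": [50,0,124],"angular": [0,0,6.3]},
    {"fingers": 30,"delta_pos": [50,0,125],"angular": [0,0,6.3]},
    {"fingers": 30,"delta_pos": [50,0,125],"angular": [0,0,6.3]},
    {"fingers": 30,"delta_pos": [50,0,125],"angular": [0,0,6.3]}
  ]
}}

```text
clock: 13.1
tool_pos: [0.4543, -0.3643, 0.0759]
orientation: [179.9, -0.0, -157.3]
force: [-1.6, 6.0, -1.9]
opening: 0.0427
gripper_force: 29.5
```

```bash
python3 - <<'E'
from h import *
o=ctrl.get_obs();print(o['clock'],o['tool_pos'],o['orientation'],o['force'],o['moment'],o['opening'],o['gripper_force'],o['joint_pos'])
E
```

```text
13.1 [ 0.454334   -0.3643306   0.07589023] [ 1.79869666e+02 -3.42018879e-02 -1.57292035e+02] [-1.55544191  6.00369672 -1.92295395] [ 2.05790911  0.60900728 -0.06549254] 0.04273910329478346 29.496907889842987 [-19.54775232  20.03783098 -21.89542715  -0.09858294 -48.17974036
 -47.67851454]
```

{"name": "apply_moves", "arguments": {
  "deltas": [
    {"fingers": 30,"delta_pos": [0,0,0],"angular": [0,0,4]},
    {"fingers": 30,"delta_pos": [0,0,0],"angular": [0,0,12]},
    {"fingers": 30,"delta_pos": [0,0,0],"angular": [0,0,20]},
    {"fingers": 30,"delta_pos": [0,0,0],"angular": [0,0,28]},
    {"fingers": 30,"delta_pos": [0,0,0],"angular": [0,0,36]},
    {"fingers": 30,"delta_pos": [0,0,0],"angular": [0,0,44]},
    {"fingers": 30,"delta_pos": [0,0,0],"angular": [0,0,52]},
    {"fingers": 30,"delta_pos": [0,0,0],"angular": [0,0,60]},
    {"fingers": 30,"delta_pos": [0,0,0],"angular": [0,0,68]},
    {"fingers": 30,"delta_pos": [0,0,0],"angular": [0,0,76]}
  ]
}}

```text
clock: 14.1
tool_pos: [0.4546, -0.3638, 0.0759]
orientation: [180.0, -0.1, 126.4]
force: [-0.8, 7.7, -0.5]
opening: 0.0421
gripper_force: 29.3
```

```bash
cat > st.py <<'E'
from h import *
o=ctrl.get_obs();print(o['clock'],o['tool_pos'].round(4),o['orientation'].round(1),o['force'].round(1),o['moment'].round(2),o['opening'].round(4),o['gripper_force'].round(1),'j6',o['joint_pos'][5].round(1),'end yaw B/L/R(a=-6)',[round(CY+90-180-6+k,1) for k in(0,-60)])
E
python3 st.py
```

```text
Traceback (most recent call last):
  File "st.py", line 2, in <module>
    o=ctrl.get_obs();print(o['clock'],o['tool_pos'].round(4),o['orientation'].round(1),o['force'].round(1),o['moment'].round(2),o['opening'].round(4),o['gripper_force'].round(1),'j6',o['joint_pos'][5].round(1),'end yaw B/L/R(a=-6)',[round(CY+90-180-6+k,1) for k in(0,-60)])
                                                                                                                                ^^^^^^^^^^^^^^^^^^
AttributeError: 'float' object has no attribute 'round'
```

{"name": "apply_moves", "arguments": {
  "deltas": [
    {"fingers": 30,"delta_pos": [0,0,0],"angular": [0,0,3]},
    {"fingers": 30,"delta_pos": [0,0,0],"angular": [0,0,6]},
    {"fingers": 30,"delta_pos": [0,0,0],"angular": [0,0,9]},
    {"fingers": 30,"delta_pos": [0,0,0],"angular": [0,0,11]},
    {"fingers": 30,"delta_pos": [0,0,0],"angular": [0,0,11]}
  ]
}}

```text
clock: 14.6
tool_pos: [0.455, -0.3646, 0.0759]
orientation: [180.0, -0.1, 115.7]
force: [-0.3, 5.4, -2.8]
opening: 0.0421
gripper_force: 29.9
```

```bash
sed -i "s/o\['opening'\].round(4),o\['gripper_force'\].round(1)/round(o['opening'],4),round(o['gripper_force'],1)/" st.py; python3 st.py
```

```text
14.6 [ 0.455  -0.3646  0.0759] [ 1.800e+02 -1.000e-01  1.157e+02] [-0.3  5.4 -2.8] [2.26 0.03 0.45] 0.0421 29.9 j6 -134.7 end yaw B/L/R(a=-6) [-184.1, -244.1]
```

{"name": "apply_moves", "arguments": {
  "deltas": [
    {"fingers": 30,"delta_pos": [0,0,0],"angular": [0,0,2]},
    {"fingers": 30,"delta_pos": [0,0,0],"angular": [0,0,4]},
    {"fingers": 30,"delta_pos": [0,0,0],"angular": [0,0,4]},
    {"fingers": 30,"delta_pos": [0,0,0],"angular": [0,0,4]}
  ]
}}

```text
clock: 15.0
tool_pos: [0.4554, -0.3654, 0.076]
orientation: [180.0, 0.0, 111.9]
force: [-0.1, 4.4, -2.5]
opening: 0.0421
gripper_force: 31.2
```

```bash
python3 st.py
```

```text
15.0 [ 0.4554 -0.3654  0.076 ] [180.    0.  111.9] [-0.1  4.4 -2.5] [ 1.12 -0.12  1.29] 0.0421 31.2 j6 -138.6 end yaw B/L/R(a=-6) [-184.1, -244.1]
```

{"name": "apply_moves", "arguments": {
  "deltas": [
    {"fingers": 30,"delta_pos": [0,0,0],"angular": [0,0,2]},
    {"fingers": 30,"delta_pos": [0,0,0],"angular": [0,0,4]},
    {"fingers": 30,"delta_pos": [0,0,0],"angular": [0,0,4]},
    {"fingers": 30,"delta_pos": [0,0,0],"angular": [0,0,4]}
  ]
}}

```text
clock: 15.4
tool_pos: [0.4559, -0.3664, 0.0761]
orientation: [179.9, 0.1, 107.8]
force: [1.7, -5.1, -3.2]
opening: 0.0431
gripper_force: 31.2
```

```bash
python3 st.py
```

```text
15.4 [ 0.4559 -0.3664  0.0761] [1.799e+02 1.000e-01 1.078e+02] [ 1.7 -5.1 -3.2] [-1.99 -0.43  1.24] 0.0431 31.2 j6 -142.6 end yaw B/L/R(a=-6) [-184.1, -244.1]
```

Opening rose to 43.1 mm while the torque levelled off, so the fingers are slipping on the hexagon and the back bolt is at its stop. Releasing.

{"name": "apply_moves", "arguments": {
  "deltas": [
    {"fingers": 58,"delta_pos": [0,0,0],"angular": [0,0,0]},
    {"fingers": 58,"delta_pos": [0,0,0],"angular": [0,0,0]},
    {"fingers": 58,"delta_pos": [0,0,0],"angular": [0,0,0]},
    {"fingers": 58,"delta_pos": [0,0,-25],"angular": [0,0,0]},
    {"fingers": 58,"delta_pos": [0,0,-50],"angular": [0,0,-8]},
    {"fingers": 58,"delta_pos": [0,0,-50],"angular": [0,0,-16]},
    {"fingers": 58,"delta_pos": [0,0,-50],"angular": [0,0,-24]},
    {"fingers": 58,"delta_pos": [0,0,-50],"angular": [0,0,-32]},
    {"fingers": 58,"delta_pos": [0,0,-50],"angular": [0,0,-40]},
    {"fingers": 58,"delta_pos": [0,0,-50],"angular": [0,0,-48]}
  ]
}}

```text
clock: 16.4
tool_pos: [0.455, -0.3653, 0.1256]
orientation: [180.0, 0.0, 156.0]
force: [-0.8, -0.7, 0.7]
opening: 0.0582
gripper_force: 0.0
```

```bash
python3 st.py; python3 -c "
from h import *
go([.4955,-.2965,.12],-179)"
```

```text
16.4 [ 0.455  -0.3653  0.1256] [180.   0. 156.] [-0.8 -0.7  0.7] [-0.07 -0.04 -0.04] 0.0582 0.0 j6 -94.4 end yaw B/L/R(a=-6) [-184.1, -244.1]
pos [-9.  79.3  5.6] ang [  0.   0. -25.]
```

{"name": "apply_moves", "arguments": {
  "deltas": [
    {"fingers": 58,"delta_pos": [0,10,0],"angular": [0,0,-8]},
    {"fingers": 58,"delta_pos": [-4,35,0],"angular": [0,0,-16]},
    {"fingers": 58,"delta_pos": [-9,65,3],"angular": [0,0,-24]},
    {"fingers": 58,"delta_pos": [-9,79.3,3],"angular": [0,0,-25]},
    {"fingers": 58,"delta_pos": [-9,79.3,6],"angular": [0,0,-25]},
    {"fingers": 58,"delta_pos": [-9,79.3,6],"angular": [0,0,-25]}
  ]
}}

```text
clock: 17.0
tool_pos: [0.4956, -0.2967, 0.1191]
orientation: [180.0, -0.0, -179.4]
force: [0.3, 0.0, -0.8]
opening: 0.058
gripper_force: 0.0
```

```bash
python3 st.py; python3 -c "
from h import *
go([.4955,-.2965,.075],-179)
T=tool();a=ctrl.snapshot('wrist');np.save('T7.npy',T);cv2.imwrite('pics/w7.png',cv2.resize(a[...,::-1],(800,600),interpolation=cv2.INTER_CUBIC))"
```

```text
17.0 [ 0.4956 -0.2967  0.1191] [ 180.    -0.  -179.4] [ 0.3  0.  -0.8] [-0.02 -0.01 -0.02] 0.058 0.0 j6 -77.9 end yaw B/L/R(a=-6) [-184.1, -244.1]
pos [ 0.   0.2 44.1] ang [ 0.  -0.  -0.4]
```

View pics/w7.png

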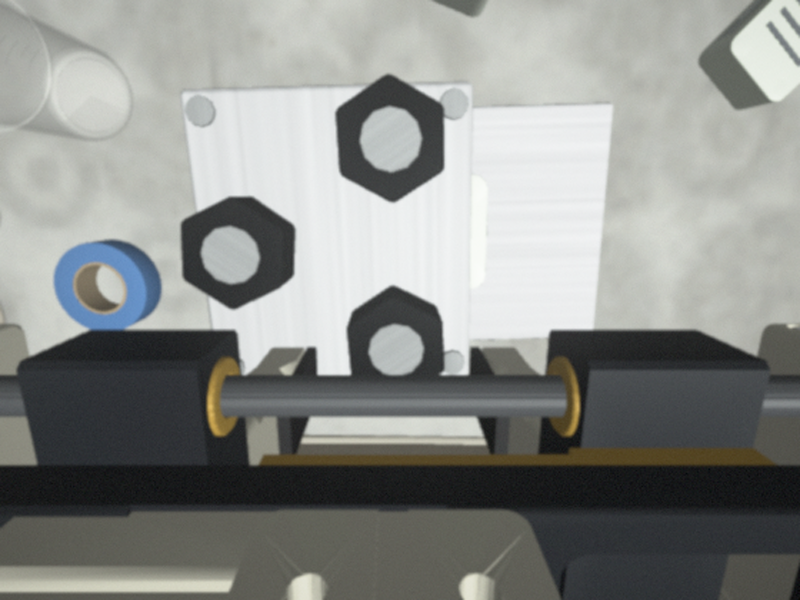

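The left and right knobs have their flats square to the tool, with L at (396,350) and R at (391,139). The back knob is at its end angle. Next I descend on L.

{"name": "apply_moves", "arguments": {
  "deltas": [
    {"fingers": 58,"delta_pos": [0,0.7,20],"angular": [0,0,0]},
    {"fingers": 58,"delta_pos": [0,0.7,40],"angular": [0,0,0]},
    {"fingers": 58,"delta_pos": [0,0.7,44],"angular": [0,0,0]},
    {"fingers": 30,"delta_pos": [0,0.7,44],"angular": [0,0,0]},
    {"fingers": 30,"delta_pos": [0,0.7,44],"angular": [0,0,0]},
    {"fingers": 30,"delta_pos": [0,0.7,44],"angular": [0,0,0]},
    {"fingers": 30,"delta_pos": [0,0.7,44],"angular": [0,0,8]},
    {"fingers": 30,"delta_pos": [0,0.7,44],"angular": [0,0,16]},
    {"fingers": 30,"delta_pos": [0,0.7,44],"angular": [0,0,24]},
    {"fingers": 30,"delta_pos": [0,0.7,44],"angular": [0,0,30]}
  ]
}}

```text
clock: 18.05
tool_pos: [0.4964, -0.2961, 0.0763]
orientation: [180.0, 0.1, 150.4]
force: [0.3, 2.0, -2.1]
opening: 0.0423
gripper_force: 29.3
```

```bash
python3 st.py
```

```text
18.05 [ 0.4964 -0.2961  0.0763] [1.800e+02 1.000e-01 1.504e+02] [ 0.3  2.  -2.1] [0.48 0.03 0.12] 0.0423 29.3 j6 -108.1 end yaw B/L/R(a=-6) [-184.1, -244.1]
```

{"name": "apply_moves", "arguments": {
  "deltas": [
    {"fingers": 58,"delta_pos": [0,0,0],"angular": [0,0,0]},
    {"fingers": 58,"delta_pos": [0,0,0],"angular": [0,0,0]},
    {"fingers": 58,"delta_pos": [0,0,-15],"angular": [0,0,0]},
    {"fingers": 58,"delta_pos": [0,0,-40],"angular": [0,0,0]},
    {"fingers": 58,"delta_pos": [0,0,-40],"angular": [0,0,-8]},
    {"fingers": 58,"delta_pos": [0,0,-40],"angular": [0,0,-16]},
    {"fingers": 58,"delta_pos": [0,0,-40],"angular": [0,0,-24]},
    {"fingers": 58,"delta_pos": [0,0,-40],"angular": [0,0,-32]},
    {"fingers": 58,"delta_pos": [0,0,-40],"angular": [0,0,-40]},
    {"fingers": 58,"delta_pos": [0,0,-40],"angular": [0,0,-48]}
  ]
}}

```text
clock: 19.05
tool_pos: [0.4961, -0.2965, 0.1159]
orientation: [-180.0, 0.0, -160.8]
force: [1.0, -0.0, 0.2]
opening: 0.0578
gripper_force: 0.0
```

```bash
python3 st.py; python3 -c "
from h import *
go([.4960,-.2963,.0755],-149.8)"
```

```text
19.05 [ 0.4961 -0.2965  0.1159] [-180.     0.  -160.8] [ 1.  -0.   0.2] [0.04 0.03 0.03] 0.0578 0.0 j6 -59.3 end yaw B/L/R(a=-6) [-184.1, -244.1]
pos [ 0.1  0.2 40.4] ang [ -0.   0. -11.]
```

{"name": "apply_moves", "arguments": {
  "deltas": [
    {"fingers": 58,"delta_pos": [0,0,0],"angular": [0,0,-8]},
    {"fingers": 58,"delta_pos": [0,0,0],"angular": [0,0,-12]},
    {"fingers": 58,"delta_pos": [0,0,12],"angular": [0,0,-12]},
    {"fingers": 58,"delta_pos": [0,0,32],"angular": [0,0,-12]},
    {"fingers": 58,"delta_pos": [0,0,40],"angular": [0,0,-12]},
    {"fingers": 30,"delta_pos": [0,0,40],"angular": [0,0,-12]},
    {"fingers": 30,"delta_pos": [0,0,40],"angular": [0,0,-12]},
    {"fingers": 30,"delta_pos": [0,0,40],"angular": [0,0,-12]},
    {"fingers": 30,"delta_pos": [0,0,40],"angular": [0,0,-4]},
    {"fingers": 30,"delta_pos": [0,0,40],"angular": [0,0,4]}
  ]
}}

```text
clock: 20.05
tool_pos: [0.4956, -0.2955, 0.0757]
orientation: [179.9, -0.0, -165.6]
force: [-0.7, 3.2, -0.6]
opening: 0.0422
gripper_force: 29.7
```

{"name": "apply_moves", "arguments": {
  "deltas": [
    {"fingers": 30,"delta_pos": [0,0,0],"angular": [0,0,6]},
    {"fingers": 30,"delta_pos": [0,0,0],"angular": [0,0,12]},
    {"fingers": 30,"delta_pos": [0,0,0],"angular": [0,0,16]},
    {"fingers": 30,"delta_pos": [0,0,0],"angular": [0,0,20]},
    {"fingers": 30,"delta_pos": [0,0,0],"angular": [0,0,20]}
  ]
}}

```text
clock: 20.55
tool_pos: [0.4956, -0.2956, 0.0757]
orientation: [180.0, -0.0, 174.6]
force: [-2.1, 4.5, 1.0]
opening: 0.0421
gripper_force: 29.5
```

```bash
python3 st.py
```

```text
20.55 [ 0.4956 -0.2956  0.0757] [180.   -0.  174.6] [-2.1  4.5  1. ] [ 1.89  0.49 -0.12] 0.0421 29.5 j6 -83.9 end yaw B/L/R(a=-6) [-184.1, -244.1]
```

{"name": "apply_moves", "arguments": {
  "deltas": [
    {"fingers": 30,"delta_pos": [0,0,0],"angular": [0,0,3]},
    {"fingers": 30,"delta_pos": [0,0,0],"angular": [0,0,5]},
    {"fingers": 30,"delta_pos": [0,0,0],"angular": [0,0,5]}
  ]
}}

```text
clock: 20.85
tool_pos: [0.4953, -0.2956, 0.0757]
orientation: [180.0, -0.1, 169.9]
force: [-3.1, 6.2, 0.9]
opening: 0.0429
gripper_force: 31.6
```

```bash
python3 st.py
```

```text
20.85 [ 0.4953 -0.2956  0.0757] [ 1.800e+02 -1.000e-01  1.699e+02] [-3.1  6.2  0.9] [2.09 1.12 1.38] 0.0429 31.6 j6 -88.7 end yaw B/L/R(a=-6) [-184.1, -244.1]
```

{"name": "apply_moves", "arguments": {
  "deltas": [
    {"fingers": 58,"delta_pos": [0,0,0],"angular": [0,0,0]},
    {"fingers": 58,"delta_pos": [0,0,0],"angular": [0,0,0]},
    {"fingers": 58,"delta_pos": [0,0,-15],"angular": [0,0,0]},
    {"fingers": 58,"delta_pos": [0,0,-45],"angular": [0,0,0]},
    {"fingers": 58,"delta_pos": [0,0,-45],"angular": [0,0,-8]}
  ]
}}

```text
clock: 21.35
tool_pos: [0.4987, -0.2976, 0.1247]
orientation: [-179.8, 0.4, 177.8]
force: [0.7, 0.0, 0.1]
opening: 0.058
gripper_force: 0.0
```

```bash
python3 st.py; python3 -c "
from h import *
go([.4092,-.2992,.120],-179.6)"
```

```text
21.35 [ 0.4987 -0.2976  0.1247] [-179.8    0.4  177.8] [0.7 0.  0.1] [-0.07 -0.11 -0.01] 0.058 0.0 j6 -80.7 end yaw B/L/R(a=-6) [-184.1, -244.1]
pos [89.4 -4.9  4.1] ang [-0.2  0.4 -2.6]
```

{"name": "apply_moves", "arguments": {
  "deltas": [
    {"fingers": 58,"delta_pos": [40,-2,0],"angular": [0,0,-2.6]},
    {"fingers": 58,"delta_pos": [80,-4,0],"angular": [0,0,-2.6]},
    {"fingers": 58,"delta_pos": [89,-4.5,0],"angular": [0,0,-2.6]},
    {"fingers": 58,"delta_pos": [89,-4.5,0],"angular": [0,0,-2.6]},
    {"fingers": 58,"delta_pos": [89,-4.5,0],"angular": [0,0,-2.6]}
  ]
}}

```text
clock: 21.85
tool_pos: [0.408, -0.2977, 0.1212]
orientation: [-179.9, 0.1, -179.7]
force: [-0.0, -0.9, -0.0]
opening: 0.0579
gripper_force: 0.0
```

```bash
python3 st.py; python3 -c "
from h import *
go([.4092,-.2988,.0755],-179.6)"
```

```text
21.85 [ 0.408  -0.2977  0.1212] [-1.799e+02  1.000e-01 -1.797e+02] [-0.  -0.9 -0. ] [-0.01 -0.08  0.01] 0.0579 0.0 j6 -75.9 end yaw B/L/R(a=-6) [-184.1, -244.1]
pos [-1.1 -1.  45.7] ang [-0.1  0.1 -0.1]
```

{"name": "apply_moves", "arguments": {
  "deltas": [
    {"fingers": 58,"delta_pos": [-1,-1,20],"angular": [0,0,0]},
    {"fingers": 58,"delta_pos": [-1,-1,40],"angular": [0,0,0]},
    {"fingers": 58,"delta_pos": [-1,-1,45.5],"angular": [0,0,0]},
    {"fingers": 30,"delta_pos": [-1,-1,45.5],"angular": [0,0,0]},
    {"fingers": 30,"delta_pos": [-1,-1,45.5],"angular": [0,0,0]},
    {"fingers": 30,"delta_pos": [-1,-1,45.5],"angular": [0,0,0]},
    {"fingers": 30,"delta_pos": [-1,-1,45.5],"angular": [0,0,8]},
    {"fingers": 30,"delta_pos": [-1,-1,45.5],"angular": [0,0,16]},
    {"fingers": 30,"delta_pos": [-1,-1,45.5],"angular": [0,0,24]},
    {"fingers": 30,"delta_pos": [-1,-1,45.5],"angular": [0,0,32]}
  ]
}}

```text
clock: 22.85
tool_pos: [0.4089, -0.2984, 0.0757]
orientation: [180.0, 0.1, 148.0]
force: [1.4, -0.8, -2.4]
opening: 0.0424
gripper_force: 29.7
```

```bash
python3 st.py
```

```text
22.85 [ 0.4089 -0.2984  0.0757] [1.80e+02 1.00e-01 1.48e+02] [ 1.4 -0.8 -2.4] [-0.09 -0.69  0.11] 0.0424 29.7 j6 -108.2 end yaw B/L/R(a=-6) [-184.1, -244.1]
```

{"name": "apply_moves", "arguments": {
  "deltas": [
    {"fingers": 30,"delta_pos": [0,0,0],"angular": [0,0,8]},
    {"fingers": 30,"delta_pos": [0,0,0],"angular": [0,0,16]},
    {"fingers": 30,"delta_pos": [0,0,0],"angular": [0,0,24]},
    {"fingers": 30,"delta_pos": [0,0,0],"angular": [0,0,28]},
    {"fingers": 30,"delta_pos": [0,0,0],"angular": [0,0,32]},
    {"fingers": 30,"delta_pos": [0,0,0],"angular": [0,0,34]},
    {"fingers": 30,"delta_pos": [0,0,0],"angular": [0,0,34]}
  ]
}}

```text
clock: 23.55
tool_pos: [0.4091, -0.2982, 0.0757]
orientation: [179.9, 0.1, 114.3]
force: [1.8, 1.1, -1.8]
opening: 0.0422
gripper_force: 29.5
```

```bash
python3 st.py
```

```text
23.55 [ 0.4091 -0.2982  0.0757] [1.799e+02 1.000e-01 1.143e+02] [ 1.8  1.1 -1.8] [ 0.58 -1.11 -0.15] 0.0422 29.5 j6 -141.9 end yaw B/L/R(a=-6) [-184.1, -244.1]
```

{"name": "apply_moves", "arguments": {
  "deltas": [
    {"fingers": 30,"delta_pos": [0,0,0],"angular": [0,0,2]},
    {"fingers": 30,"delta_pos": [0,0,0],"angular": [0,0,4]},
    {"fingers": 30,"delta_pos": [0,0,0],"angular": [0,0,5]},
    {"fingers": 30,"delta_pos": [0,0,0],"angular": [0,0,5]}
  ]
}}

```text
clock: 23.95
tool_pos: [0.4091, -0.2982, 0.0757]
orientation: [179.9, 0.1, 109.5]
force: [2.4, 3.3, 0.9]
opening: 0.0427
gripper_force: 32.6
```

```bash
python3 st.py
```

```text
23.95 [ 0.4091 -0.2982  0.0757] [1.799e+02 1.000e-01 1.095e+02] [2.4 3.3 0.9] [ 1.31 -1.2   1.59] 0.0427 32.6 j6 -146.7 end yaw B/L/R(a=-6) [-184.1, -244.1]
```

{"name": "apply_moves", "arguments": {
  "deltas": [
    {"fingers": 58,"delta_pos": [0,0,0],"angular": [0,0,0]},
    {"fingers": 58,"delta_pos": [0,0,0],"angular": [0,0,0]},
    {"fingers": 58,"delta_pos": [0,0,0],"angular": [0,0,0]},
    {"fingers": 58,"delta_pos": [0,0,-25],"angular": [0,0,0]},
    {"fingers": 58,"delta_pos": [0,0,-70],"angular": [0,0,0]},
    {"fingers": 58,"delta_pos": [0,0,-115],"angular": [0,0,0]},
    {"fingers": 58,"delta_pos": [-40,0,-145],"angular": [0,0,0]},
    {"fingers": 58,"delta_pos": [-85,0,-145],"angular": [0,0,0]},
    {"fingers": 58,"delta_pos": [-110,0,-145],"angular": [0,0,0]},
    {"fingers": 58,"delta_pos": [-110,0,-145],"angular": [0,0,0]}
  ]
}}

```text
clock: 24.95
tool_pos: [0.4441, -0.4046, 0.2188]
orientation: [-179.9, -0.0, 109.1]
force: [-0.7, 0.5, -1.2]
opening: 0.058
gripper_force: 0.0
```

```bash
python3 st.py; python3 - <<'E'
from h import *
T=tool();a=ctrl.snapshot('wrist');np.save('T8.npy',T);cv2.imwrite('pics/w8.png',cv2.resize(a[...,::-1],(800,600),interpolation=cv2.INTER_CUBIC))
E
```

```text
24.95 [ 0.4441 -0.4046  0.2188] [-179.9   -0.   109.1] [-0.7  0.5 -1.2] [-0.04  0.11  0.02] 0.058 0.0 j6 -137.2 end yaw B/L/R(a=-6) [-184.1, -244.1]
```

View pics/w8.png

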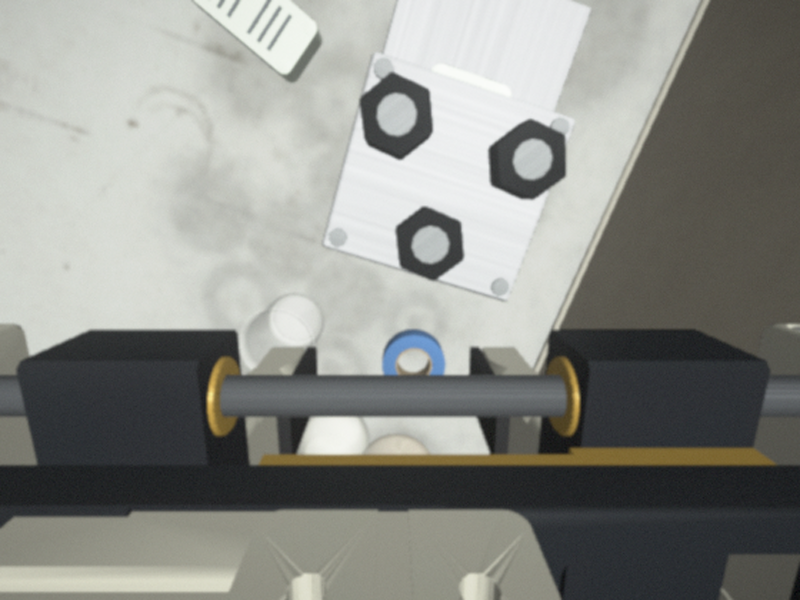

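All three knobs stand at the same end angle, the cassette's rear end shows just outside the mouth, and the gripper is clear of everything. The bystanders are in place, so I'm handing the job in.

```bash
python3 -c "
from h import *
print(ctrl.close_job())"
```

```text
the job is handed in; nothing more can be done
None
```

I handed the job in at about 25 s: the cassette is home against the back stop and released, and the back, left and right bolts were turned clockwise to their end stops in that order. The beaker, flask and tape were not touched; the hand-in returned no verdict.

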